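# Roll the spare laminator roller over the bead to its mark

### The job

Roll the rubber-covered roller along its storage tray, over the metal bead, and leave it lying still and square across the tray, centred over the scribed line, touched by nothing but the tray. Roll it only by stroking its top with your fingertips: never grip it, lift it or push its side. The rubber marks easily, so follow it up and over the bead with a light touch, always under 25 newtons, and leave the jar, the eraser and the bone folder where they are.

Things in the scene. Friction and masses are not known exactly. Their poses are not given: they have to be found in the camera images.
- roller: Black rubber-covered roller lying across the tray: 60 mm in diameter, 110 mm long; steel journals 16 mm thick, 18 mm long; 0.5 kg. Origin at its middle on its axis, y along the axis (x, z turn as it rolls). Grippy rubber, yields 1 mm at 12 N on top; a touch faster than 10 mm/s spikes. Its top moves twice as fast as its middle, so a fingertip runs ahead and must be set back several times.
- tray: Plywood tray fixed to the table, 235 mm (x) by 146 mm (y); origin at the centre of its underside, z up. Deck top at z = 12 mm, top of the roller on it at z = 72 mm. Wooden guide strips 10 mm high along both sides, inner faces at y = +-59 mm; like bars at the ends, inner faces at x = +-107.5 mm. The roller starts at x = -70 to -35 mm and stays where it is left on the flat deck.
- mark (a point): The middle of the scribed line, a dark line 3 mm wide straight across the deck and both guide strips, parallel to the bead and 42 mm beyond it (tray x = 42 mm, y = 0), on the deck top.
- bead (a point): Middle of the crest of the metal bead across the deck (tray x = 0, y = 0, z = 16 mm). The bead is round-topped, of 6 mm radius, 4 mm proud of the deck: the roller touches it when its middle is 16.5 mm before it, and rises 4 mm going over; left to itself on the far slope it rolls on past the mark and comes to rest before the end bar.
- jar: Bystander: low clear jar of paper clips, 68 mm across and 54 mm high, beside the tray. Origin at the centre of its underside.
- eraser: Bystander: small block eraser in a card sleeve, 45 x 22 x 12 mm, lying beside the tray. Origin at the centre of its underside.
- folder: Bystander: bone folder, a pale flat creasing stick, 159 x 22 x 8 mm, lying beside the tray. Origin at the centre of its underside.

How it is judged:
On the way:
1. the roller has been rolled over the bead, its middle more than 17 mm beyond the crest (x of roller in the frame of tray above 0.017 m and z of roller in the frame of tray below 0.047 m), for 0.05 s.
At the end, for the whole second after the job is handed in: The roller lies on the tray's deck beyond the bead, at rest, its middle within 6 mm of the scribed line (along the tray), its long axis square to the tray within 0.08 rad (4.6 degrees) (x of roller in the frame of mark between -0.006 and 0.006 m and z of roller in the frame of tray between 0.038 and 0.044 m and angle between the y axis of roller and the y axis of tray, either way round below 0.08 rad and linear speed of roller below 0.01 m/s and angular speed of roller below 0.3 rad/s); the robot touches nothing.
It fails at once if the robot presses the roller with more than 25 N (contact force between any of the fingers, the arm and roller above 25 N).
It fails at once if the fingers grip the roller or push its side: they touch it while the TCP is not at least 2 mm above the level of its top on the deck (74 mm above the tray's underside) (contact force between any of the fingers, the arm and roller above 0.3 N and z of the grasp point in the frame of tray below 0.074 m).
It fails at once if the roller is lifted more than 10 mm off the deck (z of roller in the frame of tray above 0.052 m).
It fails at once if the jar, the eraser or the bone folder is moved more than 15 mm (distance of any of jar, eraser, folder from where it was at the start of the episode above 0.015 m).
It also fails if it takes over 64 s, if anything falls off the work surface, if the arm or the gripper's body presses on something with over 40 N, if the wrist force passes 120 N, or if a joint passes its speed limit or range.

### The arm

A 6-joint arm with a two-finger parallel gripper is mounted at the origin on a cart in front of the work surface, level with it; the furniture and walls round the work are solid. World frame = base frame: x ahead of the robot, y to its left, z up, the work surface at z = 0. Lengths are in m, angles in rad, forces in N, time in s.
With the tool pointing down it reaches from about 0.375 to 0.9 m from the base axis. Payload 3.1 kg.
Tool frame: the origin (TCP) lies between the finger pads, 19 mm behind the fingertips; this is the grasp point; z points along the fingers, y is the line along which they close (so a half turn about z gives the same grasp; the last joint's range is limited). The gripper opens to 87 mm and grips with 3 to 60 N. Pads are 19 mm wide; open, the fingers measure 117 mm over their backs; the gripper's body (75 mm by 190 mm) begins 51 mm behind the grasp point.
Start: joints at [0.974, 0.527, 1.433, -0, 1.181, -0.178], TCP at [0.254, 0.571, 0.241] pointing down, gripper open.
Joint ranges: [-3.08, 3.08], [-0.75, 2.2], [0.22, 2.44], [-1.43, 4.57], [0, 2.65], [-2.85, 2.85]. Speed limits (rad/s): [2.79, 2.79, 3.14, 3.14, 3.14, 3.14].

### API

Orientations are given as a unit quaternion [x, y, z, w].
In Python, from rig import robot, cam, sensors gives the robot as it stands (robot), with the cameras (cam) and the readings (sensors).
- The arm moves only by the shell command python3 nudge.py 'ROWS' [OPENING] [FORCE]. ROWS is one flat JSON list of numbers that holds 1 to 20 rows one after another, with no inner brackets; each row has 4 numbers: dx, dy, dz in m, then a turn about the tool's z in rad; each row shifts and turns the commanded pose from where the row before left it, along the tool's axes as they then stand; what a row does not reach is not made up. A row lasts 1/12 s, in which the tool goes at most 0.0417 m and 0.125 rad, less where a joint would pass 70% of its speed; a pose out of reach is approached as far as the arm can. OPENING is the finger opening in m, set as the command begins (- or left out keeps the last). The fingers move at their own pace and stop on an object; FORCE is the grip in N (left out, the last holds). Time passes only in rows, so rows that do not move let the fingers close. It prints the time, the measured TCP pose, the force, the opening and the grip force at its end. Input that does not fit is refused with a message, and nothing moves.
- sensors.get_obs(): the state, without advancing time (a new reading comes with each control period).
- cam.camera(name): name is "scene" or "top"; returns a dict with "img" (420x560x3 uint8, red, green, blue), "fx", "fy", "cx", "cy" (pixels), "k1" (the pictures are not rectified: a ray, as slopes to the right and down, at radius r is drawn at 1 + k1 r^2 times it, then the intrinsics apply), "xyz" and "attitude" of the camera in the world. Camera axes: x right, y down, z forward; pixel columns grow to the right and rows downward; lengths in m; the calibration is good to about 2 mm. A picture is of the moment at which its call begins. There is no depth.
- robot.hand_in(): hands the job in; it is judged then, once.
The state is a dict: "time": time; "q": joint angles; "joint_velocities": joint speeds; "joint_torque": joint torques, N m; "position": TCP position; "tool_rot": TCP orientation; "ft_force": force on the tool from outside, world axes, zero at the start; "moment": the same for the moment, N m; "grip_width": finger opening in m; "grip_force": force on a finger pad.
Only numpy, scipy, OpenCV 4.12 (cv2) and the standard library are available. Lean on these libraries where they do the work, as an engineer would, in place of code of your own. Each camera call takes 0.05 s, during which the arm holds its last target. There are 200 camera calls.

## Working session

There is one attempt and no reset: what is moved stays moved. The work goes in short steps, Python scripts to look and compute and a shell command to move; the robot and the scene stay as the last step left them, time stands still between calls to the robot, and variables do not carry over. Pictures are saved under pics/ and viewed, at most 10 in all, crops included, and the job is handed in when it is done.

```bash
ls; mkdir -p pics
python3 - <<'E'
from rig import robot, cam, sensors
import cv2
for n in("scene","top"):
    c=cam.camera(n);print({k:v for k,v in c.items() if k!="img"})
    cv2.imwrite(f"pics/{n}0.png",c["img"][:,:,::-1])
print(sensors.get_obs())
E
```

```text
nudge.py
pics
rig.py
{'fx': 434.03323350419504, 'fy': 434.03323350419504, 'cx': 280.2522604343136, 'cy': 215.643838425051, 'k1': -0.11821552464907274, 'xyz': array([0.00426176, 0.41533944, 0.52601713]), 'attitude': array([-0.43787919,  0.76763942, -0.40330039,  0.23736116])}
{'fx': 524.595878127154, 'fy': 524.595878127154, 'cx': 276.68117020223576, 'cy': 208.67881197889295, 'k1': 0.06668700872962972, 'xyz': array([0.46813384, 0.05537798, 1.12362249]), 'attitude': array([ 0.71500675, -0.6971494 ,  0.03331111, -0.04047757])}
{'time': 0.1, 'q': array([ 9.73540224e-01,  5.28390670e-01,  1.43376717e+00, -3.01439455e-06,
        1.18143780e+00, -1.78497766e-01]), 'joint_velocities': array([-0.00041562, -0.00121572, -0.00396027, -0.00119253, -0.00112586,
        0.00120464]), 'joint_torque': array([-4.50325033e-04, -4.40985954e+01, -1.77149373e+01,  6.34721154e-02,
        5.34417224e-02, -3.08273445e-05]), 'position': array([0.25375336, 0.57047849, 0.24036097]), 'tool_rot': array([ 2.07852002e-01,  9.78159773e-01, -9.27624703e-04, -3.77498862e-04]), 'ft_force': array([-0.34779943,  1.10660432, -0.2398575 ]), 'moment': array([ 0.01350737,  0.02332452, -0.03253446]), 'grip_force': 0.0, 'grip_width': 0.08742437964946198}
```

View pics/scene0.png

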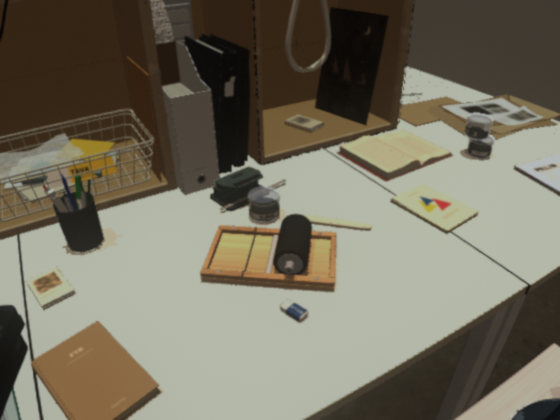

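View pics/top0.png

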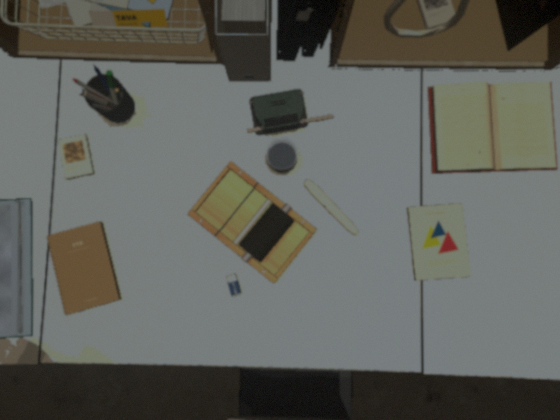

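The scene view shows the tray at about (270,258), with the roller at (293,245), the bead left of it at (272,252) and the scribed line near (255,250). In the top view the tray is at (252,222) and the roller at (267,231); the jar, folder and eraser are at (282,157), (331,207) and (234,285). I'll enlarge both.

Run:
```python
import cv2
a=cv2.imread("pics/scene0.png")[205:295,195:345];b=cv2.imread("pics/top0.png")[157:287,177:327]
for n,i,s in(("sc",a,5),("tc",b,4.6)):
    cv2.imwrite(f"pics/{n}.png",cv2.convertScaleAbs(cv2.resize(i,None,fx=s,fy=s,interpolation=cv2.INTER_CUBIC),alpha=1.7,beta=15))
```

```text
(no output)
```

View pics/sc.png

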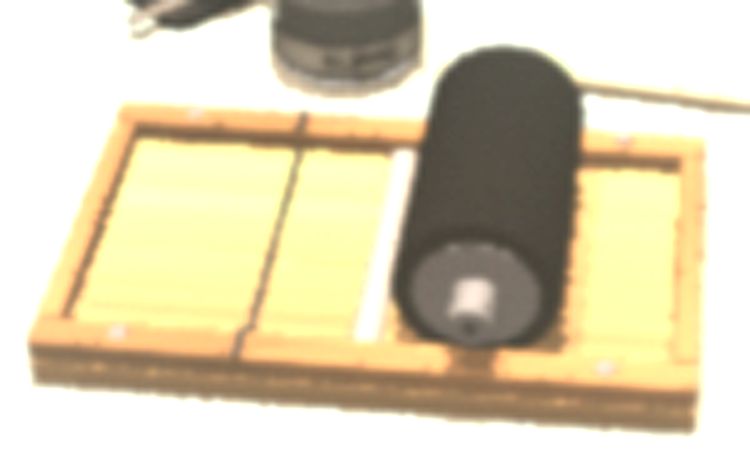

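View pics/tc.png

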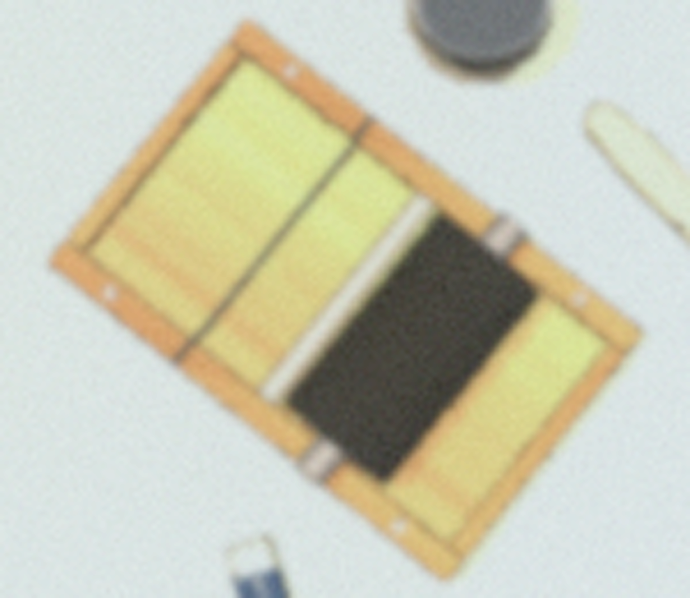

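Both crops show everything clearly. In the scene crop the tray's top corners are (122,106), (32,345), (697,392), (703,145). In the top crop they are (245,20), (50,258), (447,578), (643,330). The line ends in the top crop are (370,120) and (180,358), and the journals are (504,234) and (320,460).

```bash
cat > h.py <<'E'
import numpy as np,cv2
from scipy.spatial.transform import Rotation as R
CAM={"scene":(434.03323,280.25226,215.64384,-0.1182155,[0.00426176,0.41533944,0.52601713],[-0.43787919,0.76763942,-0.40330039,0.23736116]),
"top":(524.595878,276.68117,208.678812,0.066687,[0.46813384,0.05537798,1.12362249],[0.71500675,-0.6971494,0.03331111,-0.04047757])}
def ray(n,p):
    f,cx,cy,k,o,q=CAM[n];K=np.array([[f,0,cx],[0,f,cy],[0,0,1.]])
    d=cv2.undistortPoints(np.array([[p]],float),K,np.array([k,0,0,0,0.]))[0,0]
    return np.array(o),R.from_quat(q).apply([d[0],d[1],1])
def onz(n,p,z):
    o,d=ray(n,p);return o+d*(z-o[2])/d[2]
def tri(ps):
    A=[];b=[]
    for n,p in ps:
        o,d=ray(n,p);d/=np.linalg.norm(d);M=np.eye(3)-np.outer(d,d);A.append(M);b.append(M@o)
    return np.linalg.lstsq(np.vstack(A),np.hstack(b),rcond=None)[0]
T=lambda u,v:("top",((u+.5)/4.6-.5+177,(v+.5)/4.6-.5+157))
S=lambda u,v:("scene",((u+.5)/5-.5+195,(v+.5)/5-.5+205))
E
python3 - <<'E'
from h import *
np.set_printoptions(precision=4,suppress=True)
P={'A':((245,20),(122,106)),'B':((50,258),(32,345)),'C':((447,578),(697,392)),'D':((643,330),(703,145)),
'L+':((370,120),(304,115)),'L-':((180,358),(237,357)),'b+':((425,200),(404,150)),'b-':((272,395),(368,338))}
X={}
for k,(t,s) in P.items():
    X[k]=tri([T(*t),S(*s)]);print(k,X[k],onz(*T(*t),.022)[:2],onz(*S(*s),.022)[:2])
for f in("top","scene"):
    W=[onz(*(T(*t) if f=="top" else S(*s)),.022)[:2] for t,s in list(P.values())[:4]]
    A,B,C,D=W;c=np.mean(W,0);e=(A+B-C-D)/2;g=(A+D-B-C)/2
    print(f,c,np.linalg.norm(e),np.linalg.norm(g),np.arctan2(e[1],e[0]),np.arctan2(-g[0],g[1]))
    ex=e/np.linalg.norm(e)
    for k in("L+","L-"): 
        p=onz(*(T(*P[k][0]) if f=="top" else S(*P[k][1])),.022)[:2];print(k,(p-c)@ex)
    for k in("b+","b-"): 
        p=onz(*(T(*P[k][0]) if f=="top" else S(*P[k][1])),.016)[:2];print(k,(p-c)@ex)
    if f=="top":
        for j in((504,234),(320,460),(413,346)):
            p=onz(*T(*j),.046)[:2];print(p,(p-c)@ex,(p-c)@[-ex[1],ex[0]])
for j in((282,157),(331,207),(305,181),(357,233),(234,285)):print(onz("top",j,.01)[:2])
E
```

```text
A [0.6831 0.1698 0.0203] [0.6832 0.1704] [0.6802 0.17  ]
B [0.5698 0.2551 0.018 ] [0.5702 0.2559] [0.5642 0.255 ]
C [0.429  0.0696 0.0195] [0.4296 0.0701] [0.4264 0.0707]
D [ 0.5439 -0.0172  0.0174] [ 0.544  -0.0164] [ 0.5387 -0.0137]
L+ [0.6375 0.1106 0.0219] [0.6378 0.1112] [0.6369 0.1101]
L- [0.5259 0.1948 0.0186] [0.5259 0.1946] [0.5222 0.196 ]
b+ [0.6017 0.0847 0.0173] [0.6013 0.0848] [0.5961 0.0875]
b- [0.5099 0.1518 0.0201] [0.51   0.1521] [0.5076 0.1525]
top [0.5567 0.12  ] 0.23302710838463175 0.14254480145694493 0.9265717019118109 -2.218536854973701
L+ 0.041625369402436566
L- 0.04112957636981818
b+ -0.0008544882247063473
b- -0.0018552483569475972
[0.5839 0.0482] -0.04107486754841615 -0.06481839056397228
[0.4808 0.1276] -0.03950346947633043 0.0652689211584369
[0.5325 0.0877] -0.04036055319592087 -6.898495782995485e-05
scene [0.5524 0.1205] 0.23096387585701936 0.14211376924334104 0.921395265818212 -2.209647217907192
L+ 0.04279800550192282
L- 0.04190404266890882
b+ 0.0013526149244289078
b- -0.00044454270154881706
[0.6969 0.0596]
[ 0.5911 -0.0475]
[0.6458 0.009 ]
[ 0.5371 -0.1032]
[0.4213 0.1536]
```

```bash
python3 nudge.py '[0,0,0,0.12,0,0,0,0.12,0,0,0,0.12,0,0,0,0.12,0,0,0,0.12,0,0,0,0.12,0,0,0,0.12,0,0,0,0.12,0,0,0,0.12,0,0,0,0.12,0,0,0,0.12,0,0,0,0.12,0,0,0,0.12,0,0,0,0.12,0,0,0,0.12,0,0,0,0]' 0.04 5
python3 nudge.py '[-0.0144,0.032,0,0,-0.0144,0.032,0,0,-0.0144,0.032,0,0,-0.0144,0.032,0,0,-0.0144,0.032,0,0,-0.0144,0.032,0,0,-0.0144,0.032,0,0,-0.0144,0.032,0,0,-0.0144,0.032,0,0,-0.0144,0.032,0,0,-0.0144,0.032,0,0,-0.0144,0.032,0,0,-0.0144,0.032,0,0,-0.0144,0.032,0,0,-0.0144,0.032,0,0,-0.0144,0.032,0,0,0,0,0,0,0,0,0,0]'
cat > s.py <<'E'
from rig import robot, cam, sensors
from h import *
o=sensors.get_obs();p=o["position"];q=R.from_quat(o["tool_rot"])
c=np.array([.556,.120]);ex=np.array([np.cos(.925),np.sin(.925)]);ey=np.array([-ex[1],ex[0]])
x=q.apply([1,0,0]);f=o["ft_force"]
print("t",o["time"],"tray x,y mm",(1e3*np.array([(p[:2]-c)@ex,(p[:2]-c)@ey])).round(1),"tipz",round(1e3*(p[2]-.019),2),"yaw err",round(np.arctan2(x[1],x[0])-.925,4),"down",q.apply([0,0,1]).round(4),"F tray",np.round([f[:2]@ex,f[:2]@ey,f[2]],2))
E
python3 s.py
```

```text
time: 1.43
position: [0.2539, 0.5707, 0.2407]
tool_rot: [0.896, 0.444, -0.001, 0.0]
ft_force: [0.3, -0.2, -0.6]
grip_width: 0.0401
grip_force: 0.0
time: 2.93
position: [0.524, 0.0765, 0.241]
tool_rot: [0.896, 0.445, -0.0, -0.0]
ft_force: [-0.4, 0.3, -1.0]
grip_width: 0.0399
grip_force: 0.0
t 2.9333 tray x,y mm [-53.9  -0.6] tipz 221.96 yaw err -0.0033 down [-2.e-04  2.e-04 -1.e+00] F tray [-0.02  0.51 -0.95]
```

```bash
python3 nudge.py '[0.003,-0.0006,0.022,0,0,0,0.022,0,0,0,0.022,0,0,0,0.022,0,0,0,0.022,0,0,0,0.022,0,0,0,0.006,0,0,0,0.003,0,0,0,0.001,0,0,0,0.0006,0,0,0,0.0006,0,0,0,0,0,0,0,0,0]' && python3 s.py
python3 nudge.py '[0,0,0.0006,0,0,0,0.0006,0,0,0,0.0006,0,0,0,0.0006,0,0,0,0.0006,0,0,0,0.0006,0,0,0,0,0,0,0,0,0]'>/dev/null; python3 s.py
```

```text
time: 4.02
position: [0.5251, 0.081, 0.0989]
tool_rot: [0.895, 0.445, 0.001, 0.0]
ft_force: [0.2, -0.1, -0.3]
grip_width: 0.04
grip_force: 0.0
t 4.0167 tray x,y mm [-49.7   1.2] tipz 79.92 yaw err -0.0021 down [ 1.7e-03 -1.0e-04 -1.0e+00] F tray [ 0.05 -0.2  -0.29]
t 4.6833 tray x,y mm [-50.1   1.6] tipz 75.35 yaw err -0.0022 down [-2.e-04  0.e+00 -1.e+00] F tray [ 0.34 -0.32 -0.43]
```

```bash
python3 nudge.py '[0,0,0.0005,0,0,0,0.0005,0,0,0,0.0005,0,0,0,0.0005,0,0,0,0.0005,0,0,0,0.0005,0,0,0,0,0,0,0,0,0]'>/dev/null; python3 s.py;python3 nudge.py '[0,0,0.0003,0,0,0,0,0,0,0,0,0]'>/dev/null; python3 s.py
```

```text
t 5.35 tray x,y mm [-50.1   1.6] tipz 72.41 yaw err -0.0022 down [-2.e-04  0.e+00 -1.e+00] F tray [-0.51 -0.31 -0.05]
t 5.6 tray x,y mm [-50.    1.6] tipz 72.15 yaw err -0.0022 down [ 0. -0. -1.] F tray [-0.09 -0.43 -0.36]
```

```bash
for i in 1 2; do :; done; python3 nudge.py '[0,0,0.0003,0,0,0,0.0003,0,0,0,0,0,0,0,0,0]'>/dev/null; python3 s.py;python3 nudge.py '[0,0,0.0003,0,0,0,0,0,0,0,0,0]'>/dev/null; python3 s.py
```

```text
t 5.9333 tray x,y mm [-49.9   1.5] tipz 71.94 yaw err -0.0022 down [ 5.e-04  1.e-04 -1.e+00] F tray [-0.2   0.96  5.16]
t 6.1833 tray x,y mm [-49.8   1.5] tipz 71.87 yaw err -0.0022 down [ 7.e-04  1.e-04 -1.e+00] F tray [-0.11  1.28  6.47]
```

```bash
python3 nudge.py '[0.001,0,0,0,0.002,0,0,0,0.002,0,0,0,0.002,0,0,0,0.001,0,0,0,0,0,0,0]'>/dev/null; python3 s.py
```

```text
t 6.6833 tray x,y mm [-41.5   1.5] tipz 71.95 yaw err -0.0022 down [ 1.1e-03  3.0e-04 -1.0e+00] F tray [-0.17  1.33  7.62]
```

```bash
python3 nudge.py '[0.001,0,0,0,0.002,0,0,0,0.003,0,0,0,0.003,0,0,0,0.003,0,0,0,0.003,0,0,0,0.003,0,0,0,0.003,0,0,0,0.003,0,0,0,0.002,0,0,0,0.002,0,0,0,0.001,0,0,0,0.001,0,0,0,0,0,0,0]'>/dev/null; python3 s.py
python3 - <<'E'
from rig import robot, cam, sensors
import cv2
for n,(r0,r1,c0,c1) in (("scene",(205,295,195,345)),):
    i=cam.camera(n)["img"][r0:r1,c0:c1,::-1]
    cv2.imwrite("pics/sc1.png",cv2.convertScaleAbs(cv2.resize(i,None,fx=5,fy=5,interpolation=cv2.INTER_CUBIC),alpha=1.7,beta=15))
E
```

```text
t 7.85 tray x,y mm [-11.4   1.1] tipz 71.88 yaw err -0.0021 down [ 1.6e-03  2.0e-04 -1.0e+00] F tray [0.1  1.05 5.58]
```

View pics/sc1.png

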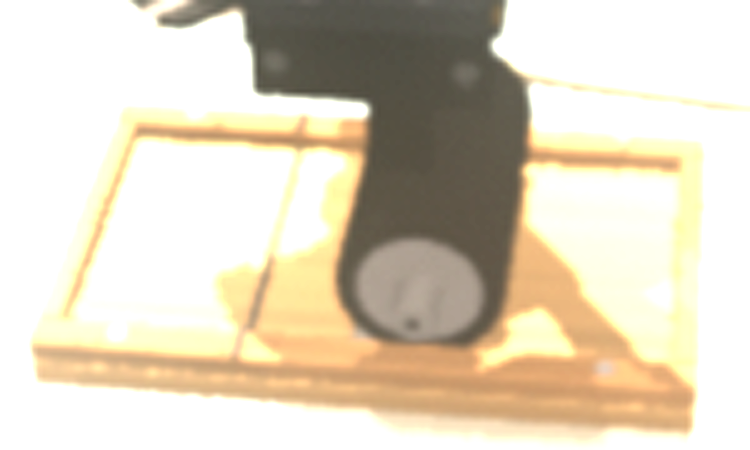

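The roller has moved about 20 mm, with its end face now at (420,290) against (477,297) before. It is still square and just short of the bead. I'll stroke a little more, lift, and set back.

```bash
python3 nudge.py '[0.001,0,0,0,0.001,0,0,0,0.001,0,0,0,0.001,0,0,0,0,0,0,0]'>/dev/null; python3 s.py;  python3 nudge.py '[0,0,-0.0005,0,0,0,-0.001,0,0,0,-0.004,0,0,0,-0.004,0,-0.01,0,0,0,-0.01,0,0,0,-0.007,0,0,0,0,0,0,0,0,0,0,0]'>/dev/null; python3 s.py
```

```text
t 8.3167 tray x,y mm [-7.5  1.1] tipz 71.68 yaw err -0.0022 down [ 1.5e-03  1.0e-04 -1.0e+00] F tray [ 0.72 -0.36  6.08]
t 9.0667 tray x,y mm [-35.9   1.6] tipz 80.66 yaw err -0.0036 down [-8.e-04  1.e-04 -1.e+00] F tray [1.11 0.03 0.25]
```

Run:
```python
from rig import robot, cam, sensors
import cv2
for n,(r0,r1,c0,c1) in (("scene",(205,295,195,345)),):
    i=cam.camera(n)["img"][r0:r1,c0:c1,::-1]
    cv2.imwrite("pics/sc2.png",cv2.convertScaleAbs(cv2.resize(i,None,fx=5,fy=5,interpolation=cv2.INTER_CUBIC),alpha=1.7,beta=15))
```

```text
(no output)
```

View pics/sc2.png

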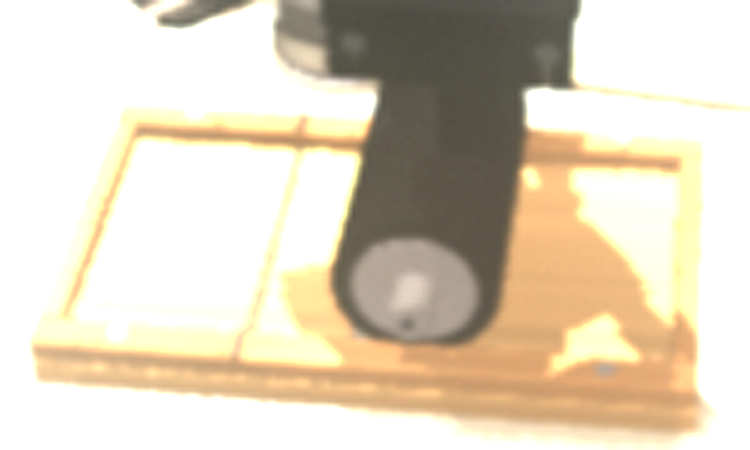

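The roller's end face is now at (414,288), about 2 mm further on, so its middle is near -19 mm. It stayed square and still after the lift. Next I bring the tip down behind its top for the bead stroke.

```bash
python3 nudge.py '[0.002,0,0.002,0,0,0,0.002,0,0,0,0.002,0,0,0,0.0006,0,0,0,0.0006,0,0,0,0.0005,0,0,0,0.0004,0,0,0,0.0003,0,0,0,0,0,0,0,0,0]'>/dev/null; python3 s.py;  python3 nudge.py '[0,0,0.0003,0,0,0,0.0003,0,0,0,0,0,0,0,0,0]'>/dev/null; python3 s.py
```

```text
t 9.95 tray x,y mm [-33.    1.5] tipz 72.38 yaw err -0.0023 down [ 1.e-04  0.e+00 -1.e+00] F tray [ 0.25  0.79 -0.03]
t 10.2833 tray x,y mm [-33.    1.5] tipz 71.83 yaw err -0.0022 down [ 2.e-04 -0.e+00 -1.e+00] F tray [-0.62 -0.28  0.91]
```

```bash
python3 nudge.py '[0,0,0.0003,0,0,0,0.0003,0,0,0,0.0002,0,0,0,0,0,0,0,0,0]'>/dev/null; python3 s.py;  python3 nudge.py '[0.001,0,0,0,0.001,0,0,0,0.001,0,0,0,0,0,0,0,0,0,0,0]'>/dev/null; python3 s.py
```

```text
t 10.7 tray x,y mm [-32.9   1.5] tipz 71.52 yaw err -0.0022 down [ 6.e-04  1.e-04 -1.e+00] F tray [-0.65  0.29  5.68]
t 11.1167 tray x,y mm [-29.7   1.4] tipz 71.7 yaw err -0.0022 down [ 1.1e-03  2.0e-04 -1.0e+00] F tray [0.53 0.6  5.94]
```

```bash
python3 nudge.py '[0.001,0,0,0,0.001,0,0,0,0,0,0,0]'>/dev/null; python3 s.py;  python3 nudge.py '[0.001,0,0,0,0.001,0,0,0,0,0,0,0]'>/dev/null; python3 s.py
```

```text
t 11.3667 tray x,y mm [-28.    1.3] tipz 71.84 yaw err -0.0017 down [ 7.e-04 -4.e-04 -1.e+00] F tray [-2.09  0.5   8.02]
t 11.6167 tray x,y mm [-26.5   1.2] tipz 72.09 yaw err -0.0012 down [ 2.0e-04 -1.2e-03 -1.0e+00] F tray [-3.14  0.85  9.99]
```

```bash
python3 nudge.py '[0.001,0,-0.0003,0,0.001,0,-0.0003,0,0.001,0,-0.0003,0,0,0,0,0]'>/dev/null; python3 s.py;  python3 nudge.py '[0.001,0,-0.0002,0,0.001,0,-0.0002,0,0.001,0,-0.0002,0,0,0,0,0]'>/dev/null; python3 s.py
```

```text
t 11.95 tray x,y mm [-23.4   1.1] tipz 72.93 yaw err -0.0016 down [ 4.e-04 -9.e-04 -1.e+00] F tray [-2.9  -0.2   8.56]
t 12.2833 tray x,y mm [-20.2   1.2] tipz 73.55 yaw err -0.0017 down [ 5.e-04 -7.e-04 -1.e+00] F tray [-0.94 -0.33  8.52]
```

```bash
python3 nudge.py '[0.001,0,-0.0002,0,0.001,0,-0.0002,0,0.001,0,-0.0002,0,0.001,0,-0.0001,0,0.001,0,-0.0001,0,0.001,0,-0.0001,0,0,0,0,0]'>/dev/null; python3 s.py;  python3 nudge.py '[0.001,0,-0.0001,0,0.001,0,-0.0001,0,0.001,0,-0.0001,0,0.001,0,-0.0001,0,0.001,0,-0.0001,0,0.001,0,-0.0001,0,0,0,0,0]'>/dev/null; python3 s.py
```

```text
t 12.8667 tray x,y mm [-14.    1.1] tipz 74.59 yaw err -0.0018 down [ 1.e-03 -4.e-04 -1.e+00] F tray [-2.89  0.16  9.21]
t 13.45 tray x,y mm [-7.7  1.1] tipz 75.28 yaw err -0.0019 down [ 1.5e-03 -2.0e-04 -1.0e+00] F tray [-1.3   0.88  9.62]
```

```bash
python3 nudge.py '[0.001,0,-0.0001,0,0.001,0,-0.0001,0,0.001,0,-0.0001,0,0.001,0,-0.0001,0,0.001,0,0,0,0.001,0,0,0,0,0,0,0]'>/dev/null; python3 s.py;  python3 nudge.py '[0.001,0,-0.0001,0,0.001,0,-0.0001,0,0.001,0,0,0,0.001,0,0,0,0.001,0,0,0,0.001,0,0,0,0,0,0,0]'>/dev/null; python3 s.py
```

```text
t 14.0333 tray x,y mm [-1.5  1.1] tipz 75.72 yaw err -0.002 down [ 1.8e-03  1.0e-04 -1.0e+00] F tray [-0.05  1.34  9.48]
t 14.6167 tray x,y mm [4.7 1. ] tipz 75.92 yaw err -0.0021 down [ 2.3e-03  4.0e-04 -1.0e+00] F tray [-0.06  1.14  8.08]
```

```bash
python3 nudge.py '[0.001,0,0,0,0.001,0,0,0,0.001,0,0,0,0.001,0,0,0,0.001,0,0.0001,0,0.001,0,0.0001,0,0,0,0,0]'>/dev/null; python3 s.py;  python3 nudge.py '[0.001,0,0,0,0.001,0,0.0001,0,0.001,0,0.0001,0,0.001,0,0.0001,0,0.001,0,0.0001,0,0.001,0,0.0001,0,0,0,0,0]'>/dev/null; python3 s.py
```

```text
t 15.2 tray x,y mm [11.  1.] tipz 75.73 yaw err -0.0023 down [ 2.7e-03  8.0e-04 -1.0e+00] F tray [0.42 1.01 8.87]
t 15.7833 tray x,y mm [17.3  0.9] tipz 75.09 yaw err -0.0024 down [ 0.0031  0.0011 -1.    ] F tray [1.63 1.43 6.12]
```

```bash
python3 nudge.py '[0.001,0,0.0002,0,0.001,0,0.0002,0,0.001,0,0.0002,0,0,0,0,0]'>/dev/null; python3 s.py;  python3 nudge.py '[0.001,0,0.0002,0,0.001,0,0.0003,0,0.001,0,0.0003,0,0,0,0,0]'>/dev/null; python3 s.py
```

```text
t 16.1167 tray x,y mm [20.5  0.9] tipz 74.56 yaw err -0.0026 down [ 0.0035  0.0014 -1.    ] F tray [2.16 1.47 7.59]
t 16.45 tray x,y mm [23.7  0.9] tipz 73.78 yaw err -0.0027 down [ 0.0038  0.0017 -1.    ] F tray [3.29 0.93 7.09]
```

```bash
python3 nudge.py '[0.001,0,0.0003,0,0.001,0,0.0003,0,0.001,0,0.0003,0,0,0,0,0]'>/dev/null; python3 s.py;  python3 nudge.py '[0.001,0,0.0004,0,0.001,0,0.0004,0,0.001,0,0.0004,0,0,0,0,0]'>/dev/null; python3 s.py
```

```text
t 16.7833 tray x,y mm [26.9  0.9] tipz 72.91 yaw err -0.0028 down [ 0.0042  0.002  -1.    ] F tray [3.05 1.98 7.14]
t 17.1167 tray x,y mm [30.2  0.8] tipz 71.8 yaw err -0.003 down [ 0.0047  0.0023 -1.    ] F tray [3.88 2.11 6.42]
```

```bash
python3 nudge.py '[0.001,0,0.0005,0,0.001,0,0.0005,0,0.001,0,0.0005,0,0,0,0,0]'>/dev/null; python3 s.py;  python3 nudge.py '[0.001,0,0.0005,0,0.001,0,0.0005,0,0,0,0,0]'>/dev/null; python3 s.py
```

```text
t 17.45 tray x,y mm [33.6  0.8] tipz 70.42 yaw err -0.0031 down [ 0.0053  0.0028 -1.    ] F tray [4.3  2.74 7.53]
t 17.7 tray x,y mm [35.8  0.8] tipz 69.45 yaw err -0.0032 down [ 0.0056  0.003  -1.    ] F tray [4.23 2.02 6.81]
```

```bash
python3 nudge.py '[0.001,0,0.0004,0,0.001,0,0.0003,0,0,0,0,0]'>/dev/null; python3 s.py;  python3 nudge.py '[0.001,0,0.0002,0,0.001,0,0.0002,0,0,0,0,0,0,0,0,0]'>/dev/null; python3 s.py
```

```text
t 17.95 tray x,y mm [37.4  0.7] tipz 68.71 yaw err -0.0029 down [ 0.0052  0.0023 -1.    ] F tray [2.79 1.59 7.78]
t 18.2833 tray x,y mm [38.8  0.6] tipz 68.38 yaw err -0.0026 down [ 0.0044  0.0016 -1.    ] F tray [2.46 0.96 8.19]
```

```bash
python3 nudge.py '[0.001,0,0.0002,0,0.001,0,0.0002,0,0,0,0,0,0,0,0,0]'>/dev/null; python3 s.py;  python3 nudge.py '[0,0,-0.0003,0,0,0,-0.0003,0,0,0,-0.0003,0,0,0,-0.0003,0,0,0,-0.0004,0,0,0,-0.001,0,0,0,-0.005,0,0,0,-0.006,0,-0.005,0,0,0,-0.015,0,0,0,-0.015,0,0,0,0,0,0,0,0,0,0,0]'>/dev/null; python3 s.py
python3 - <<'E'
from rig import robot, cam, sensors
import cv2
for n,(r0,r1,c0,c1) in (("scene",(205,295,195,345)),):
    i=cam.camera(n)["img"][r0:r1,c0:c1,::-1]
    cv2.imwrite("pics/sc3.png",cv2.convertScaleAbs(cv2.resize(i,None,fx=5,fy=5,interpolation=cv2.INTER_CUBIC),alpha=1.7,beta=15))
E
```

```text
t 18.6167 tray x,y mm [40.8  0.6] tipz 67.96 yaw err -0.0026 down [ 0.0045  0.0016 -1.    ] F tray [2.21 0.74 7.73]
t 19.7 tray x,y mm [3.1 1.7] tipz 79.85 yaw err -0.0036 down [-1.1e-03  1.0e-04 -1.0e+00] F tray [-0.85  0.38 -0.98]
```

View pics/sc3.png

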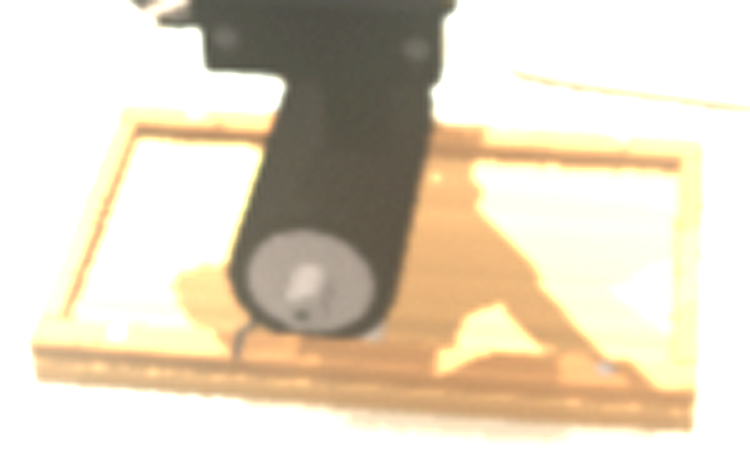

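The roller is over the bead, with its end face at (311,281), and it looks still and square. I'll work out its x.

Run:
```python
from h import *
for f,c,a in(("s",(.5524,.1205),.9214),):
    ex=np.array([np.cos(a),np.sin(a)])
    for u,v in((477,297),(420,290),(414,288),(311,281)):
        p=onz(*S(u,v),.042)[:2]-c;print((p@ex*1e3).round(1),(p@[-ex[1],ex[0]]*1e3).round(1))
```

```text
-39.4 52.4
-19.6 50.9
-17.4 50.0
18.4 50.2
```

```bash
python3 nudge.py '[0.003,0,0.002,0,0,0,0.002,0,0,0,0.0016,0,0,0,0.0006,0,0,0,0.0006,0,0,0,0.0005,0,0,0,0.0004,0,0,0,0.0003,0,0,0,0,0,0,0,0,0]'>/dev/null; python3 s.py;  python3 nudge.py '[0,0,0.0003,0,0,0,0.0002,0,0,0,0,0,0,0,0,0]'>/dev/null; python3 s.py
```

```text
t 20.5833 tray x,y mm [7.  1.5] tipz 72.07 yaw err -0.0023 down [ 1.e-04  1.e-04 -1.e+00] F tray [-0.06  0.32  0.19]
t 20.9167 tray x,y mm [7.1 1.5] tipz 71.92 yaw err -0.0022 down [ 5.e-04  2.e-04 -1.e+00] F tray [-0.21  0.92  5.04]
```

```bash
python3 nudge.py '[0.001,0,0,0,0.002,0,0,0,0.003,0,0,0,0.003,0,0,0,0.003,0,0,0,0.003,0,0,0,0.003,0,0,0,0.002,0,0,0,0,0,0,0]'>/dev/null; python3 s.py;  python3 nudge.py '[0.002,0,0,0,0.003,0,0,0,0.003,0,0,0,0.003,0,0,0,0.003,0,0,0,0.003,0,0,0,0.002,0,0,0,0.002,0,0,0,0.001,0,0,0,0.001,0,0,0,0,0,0,0,0,0,0,0]'>/dev/null; python3 s.py; python3 nudge.py '[0,0,-0.0003,0,0,0,-0.0003,0,0,0,-0.0003,0,0,0,-0.0003,0,0,0,-0.001,0,0,0,-0.005,0,0,0,-0.03,0,0,0,-0.03,0,-0.03,0,-0.03,0,-0.03,0,-0.03,0,-0.03,0,-0.01,0,-0.03,0,0,0,-0.03,0,0,0,0,0,0,0,0,0,0,0]'>/dev/null; python3 s.py
python3 - <<'E'
from rig import robot, cam, sensors
import cv2
for n,(r0,r1,c0,c1),s in (("scene",(205,295,195,345),5),("top",(157,287,177,327),4.6)):
    i=cam.camera(n)["img"][r0:r1,c0:c1,::-1]
    cv2.imwrite(f"pics/{n}4.png",cv2.convertScaleAbs(cv2.resize(i,None,fx=s,fy=s,interpolation=cv2.INTER_CUBIC),alpha=1.7,beta=15))
E
```

```text
t 21.6667 tray x,y mm [27.7  1.3] tipz 72.0 yaw err -0.0021 down [ 1.2e-03  4.0e-04 -1.0e+00] F tray [0.39 2.21 4.98]
t 22.6667 tray x,y mm [50.3  1.1] tipz 71.69 yaw err -0.0022 down [ 1.e-03  1.e-04 -1.e+00] F tray [ 0.4  -0.15  5.85]
t 23.9167 tray x,y mm [-100.2    1.9] tipz 208.01 yaw err -0.0049 down [-1.e-04  3.e-04 -1.e+00] F tray [ 0.26 -0.21  0.57]
```

View pics/scene4.png

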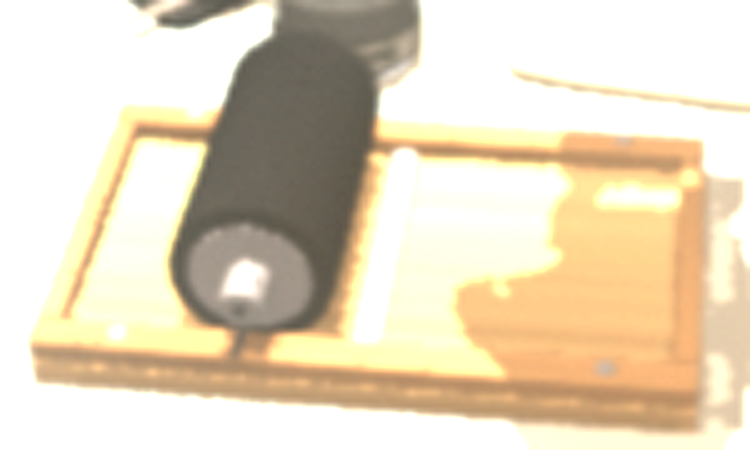

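View pics/top4.png

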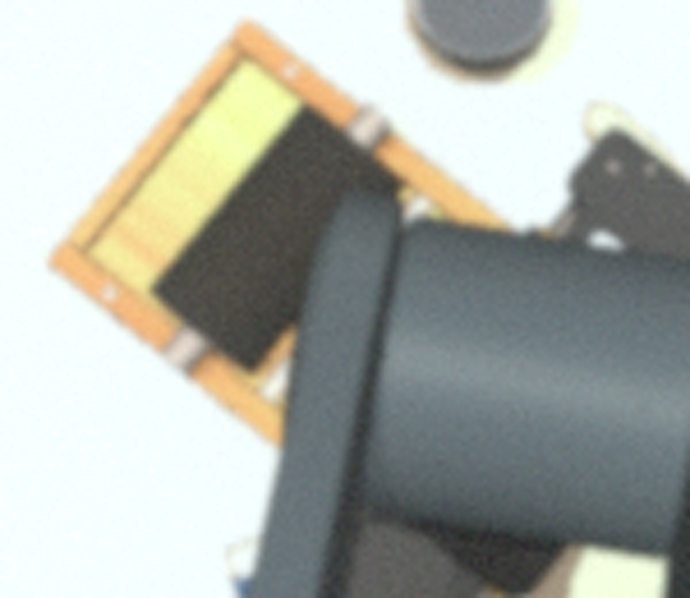

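The scene view shows the end face at (251,273), with the line emerging under the journal. In the top view the journals are at (369,126) and (187,350). The roller is square and very near the line.

Run:
```python
from h import *
for c,a,L in(((.5524,.1205),.9214,[S(251,273)]),((.5567,.12),.924,[T(369,126),T(187,350)])):
    ex=np.array([np.cos(a),np.sin(a)])
    for l in L:
        p=onz(*l,.042 if l[0]=="scene" else .045)[:2]-c;print(l[0],(p@ex*1e3).round(1),(p@[-ex[1],ex[0]]*1e3).round(1))
```

```text
scene 39.9 48.3
top 37.4 -65.5
top 37.7 64.1
```

The roller is about 3 mm short of the line, so a small corrective stroke of about 6 mm at the fingertip will centre it.

```bash
python3 nudge.py '[0.03,0,0,0,0.03,0,0,0,0.03,0,0,0,0.03,0,0.01,0,0.017,0,0.03,0,0,0,0.03,0,0,0,0.03,0,0,0,0.02,0,0,0,0.008,0,0,0,0.002,0,0,0,0.001,0,0,0,0,0,0,0,0,0]'>/dev/null; python3 s.py
```

```text
t 25.1 tray x,y mm [38.9  0.5] tipz 78.09 yaw err -0.0021 down [ 3.2e-03  2.0e-04 -1.0e+00] F tray [-0.1  -0.45  0.09]
```

```bash
python3 nudge.py '[-0.002,0,0.0006,0,0,0,0.0006,0,0,0,0.0006,0,0,0,0.0006,0,0,0,0.0006,0,0,0,0.0005,0,0,0,0.0004,0,0,0,0,0,0,0,0,0]'>/dev/null; python3 s.py
```

```text
t 25.85 tray x,y mm [36.   1.4] tipz 72.56 yaw err -0.0022 down [-2.e-04 -0.e+00 -1.e+00] F tray [-0.19  0.77 -0.73]
```

```bash
python3 nudge.py '[0,0,0.0003,0,0,0,0.0003,0,0,0,0.0003,0,0,0,0,0,0,0,0,0]'>/dev/null; python3 s.py
```

```text
t 26.2667 tray x,y mm [36.2  1.4] tipz 72.06 yaw err -0.0023 down [ 4.e-04  2.e-04 -1.e+00] F tray [-0.01  0.5   2.93]
```

```bash
python3 nudge.py '[0,0,0.0003,0,0,0,0,0,0.001,0,0,0,0.001,0,0,0,0.002,0,0,0,0.001,0,0,0,0.001,0,0,0,0,0,0,0,0,0,0,0]'>/dev/null; python3 s.py; python3 nudge.py '[0,0,-0.0003,0,0,0,-0.0003,0,0,0,-0.0003,0,0,0,-0.0003,0,0,0,-0.001,0,0,0,-0.005,0,0,0,-0.03,0,0,0,-0.03,0,-0.03,0,-0.03,0,-0.03,0,-0.03,0,-0.03,0,-0.01,0,-0.03,0,0,0,-0.03,0,0,0,0,0,0,0,0,0,0,0,0,0,0,0]'>/dev/null; python3 s.py
python3 - <<'E'
from rig import robot, cam, sensors
import cv2
for n,(r0,r1,c0,c1),s in (("top",(157,287,177,327),4.6),):
    i=cam.camera(n)["img"][r0:r1,c0:c1,::-1]
    cv2.imwrite(f"pics/{n}5.png",cv2.convertScaleAbs(cv2.resize(i,None,fx=s,fy=s,interpolation=cv2.INTER_CUBIC),alpha=1.7,beta=15))
E
```

```text
t 27.0167 tray x,y mm [42.4  1.3] tipz 71.99 yaw err -0.0022 down [ 9.e-04  3.e-04 -1.e+00] F tray [-0.88  1.85  5.21]
t 28.35 tray x,y mm [-106.5    1.2] tipz 207.98 yaw err -0.0029 down [ 1.3e-03  1.0e-04 -1.0e+00] F tray [0.54 0.53 0.47]
```

View pics/top5.png

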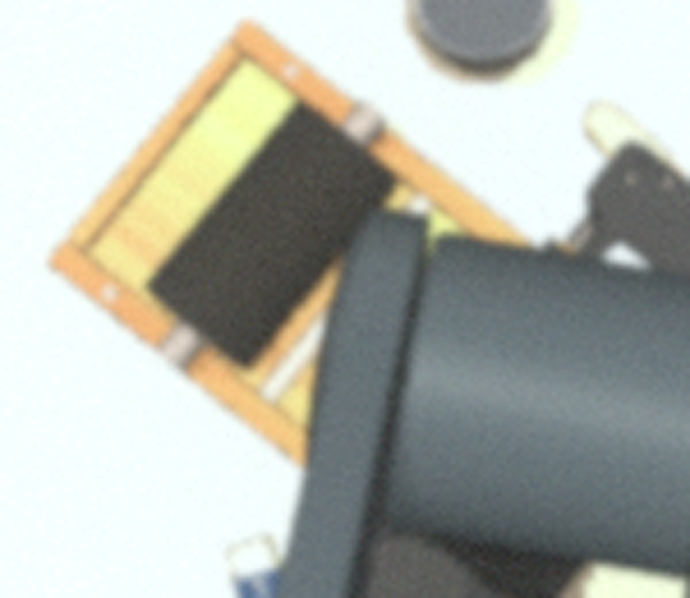

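The journals are now at (364,122) and (181,346), about 3 mm further on. That puts the roller within about 1 mm of the line, square and untouched.

```bash
python3 -c "from rig import robot, cam, sensors;print(robot.hand_in())"
```

```text
the job is handed in; nothing more can be done
None
```

I stroked the roller over the bead and handed it in square and still, about 1 mm from the scribed line by the top camera; no force reading passed 10 N, the neighbours looked unmoved, and the hand-in returned no verdict.

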